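Lay a stock carton down on the unpacking board

ROBOT

A 6-joint arm with a two-finger parallel gripper is mounted at the origin on the work surface. World frame = base frame: x ahead of the robot, y to its left, z up, the work surface at z = 0. Lengths are in m, angles in rad, forces in N, time in s.
With the tool pointing down it reaches from about 0.425 to 0.95 m from the base axis. Payload 3.5 kg.
Tool frame: the origin (TCP) lies at the very end of the fingers, on their centre line; the grasp point (between the pads) lies 19 mm behind it (tcp_to_grasp is the distance from the TCP to the grasp point, in m); z points along the fingers, y is the direction in which the jaws open and shut (so a half turn about z gives the same grasp; the last joint's range is limited). The gripper opens to 85 mm and grips with 20 to 120 N. Pads are 22 mm wide; open, the fingers measure 114 mm over their backs; the gripper's body (76 mm by 85 mm) begins 54 mm behind the grasp point. The pads swing forward as they close: fully open they stand 13 mm farther back than shut.
Start: joints at [-1.455, 0.286, 1.577, -0, 1.279, -0.15], TCP at [0.177, -0.651, 0.231] pointing down, gripper open.
Joint ranges: [-2.77, 2.77], [-0.9, 2.22], [0.21, 2.48], [-1.53, 4.67], [0.24, 2.81], [-2.84, 2.84]. Speed limits (rad/s): [2.79, 2.79, 3.14, 3.14, 3.14, 3.14].

INTERFACE

Orientations are given as a unit quaternion [x, y, z, w].
In Python, from plant import * gives the robot as it stands. The module is installed in compiled form; this text tells all that it offers.
- The arm moves only by the tool arm_command, never from a script. Its argument "steps" is a list of rows, each a list of 3 entries, a list of its own where there are three numbers: the turn, a rotation vector about the tool's x, y, z in rad, then the shift along the tool's x, y, z in m, then the gripper command: -1 is shut, 1 is fully open, values between are in proportion. A call has 1 to 12 rows; each row is the pose to reach, as a shift and turn from the pose measured when the call began, along the tool's axes at that moment; what a row does not reach only later rows make up. A row lasts 1/8 s, in which the tool goes at most 62.5 mm and 10.7 degrees, less where a joint would pass 70% of its speed; a pose out of reach is approached as far as the arm can. A call with a gripper value outside its range is refused whole. The fingers move at their own pace and stop on an object; "force" is the grip in N (left out, the last holds). Time passes only in rows, so rows that repeat a pose let the fingers close. It gives the time, the measured TCP pose, the force and the opening at its end, in the units of the state.
- get_state(): the state, without advancing time (a new reading comes with each control period).
- read_camera(name): name is "side" or "top"; returns a dict with "frame" (384x512x3 uint8, red, green, blue), "vfov" (degrees; the focal length in pixels is half the picture's height over the tangent of half this angle, whatever the lens; pixels are square), "cx", "cy" (the principal point, pixels), "dist" ([k1, k2, p1, p2, k3] as OpenCV has them; the pictures are not rectified), "position" and "rotation" of the camera in the world. Camera axes: x right, y up, looking along -z (the intrinsics and any distortion apply to the point x, -y, -z); pixel columns grow to the right and rows downward; lengths in m; the calibration is good to about 2 mm. A picture is of the moment at which its call begins. There is no depth.
- sign_off(): hands the job in, once; it reports no verdict.
The state is a dict: "time": time; "qpos": joint angles; "dq": joint speeds; "joint_efforts": joint torques, N m; "eef_pos": TCP position; "tcp_rot": TCP orientation; "contact_force": force on the tool from outside, world axes, zero at the start; "wrist_torque": the same for the moment, N m; "opening": opening from 0.0 (shut) to 1.0 (fully open).
Only numpy, scipy, OpenCV 4.12 (cv2) and the standard library are available. Lean on these libraries where they do the work, as an engineer would, in place of code of your own. Each camera call takes 0.05 s, during which the arm holds its last target.

TASK

The tall carton has to lie on the unpacking board, ready to be opened: push it low along the bench, upright, until its foot meets the edge of the board, then push high on it to tip it over that edge onto its side. Then push it along the board until its top end is flush against the stop plate on the fence and press it home for a moment with about 10 newtons. The carton dents if it is ever pushed with more than 20 newtons; leave the other things where they are.

Things in the scene. Friction and masses are not known exactly. Their poses are not given: they have to be found in the camera images.
- board: fixed pale laminate board, 12 mm thick, lying on the bench (its upper face is 12 mm above the bench). Origin: at bench height in the middle of its front edge, the vertical 12 mm step that serves as the stop. Its x axis runs level from that step across the board towards the fence, y to the left of it, z up. It is 220 mm wide (y from -110 to 110 mm). The face of its fence is at x = 215 mm
- fence: fixed aluminium bar across the far end of the board, 220 mm wide, top 55 mm above the bench. Origin: at bench height, middle of the bar's face towards the carton; axes as the board's. On that face it carries the stop plate (steel, 160 mm wide, 14 to 54 mm above the bench) on two screws, set by hand: its front stands 8 to 38 mm out from the bar, not reported, to be felt. Plate and step are rigid
- carton: tall stiff cardboard carton, 0.3 to 0.65 kg, 80 (x) by 110 (y) by 140 mm high (z), too wide to grip. Origin: centre of its underside. Stands on the bench 30 to 110 mm before the step, +x face towards it within 0.12 rad, up to 20 mm off the board's middle line. Sliding takes 1 to 6 N; pushed high away from the step it tips where it stands. Over the step it balances at 0.6 rad of lean, then falls
- carton_center (a point): centre of the carton's volume (70 mm above its underside); axes as the carton's. Once tipped, the carton lies with its former +x face down, z axis along the board's x; its base end (110 by 80 mm, upright) hangs about 12 mm out before the step and is the face to push towards the fence
- small_box: bystander: small cardboard box 60 x 70 x 75 mm high; origin: centre of its underside
- tin: bystander: open steel cup, 64 mm across, 80 mm high; origin: centre of its underside
- jar: bystander: closed jar, 60 mm across, 85 mm high; origin: centre of its underside

How it is judged:
By the outcome, as a careful person would: the job done as asked, in the order asked, and still so for the second after the job is handed in, with the robot touching nothing.
It also fails if it takes over 64 s, if anything falls off the work surface, if the arm or the gripper's body presses on something with over 40 N, if the wrist force passes 120 N, or if a joint passes its speed limit or range.

## Working session

There is one attempt and no reset: what is moved stays moved. The work goes in short steps, Python scripts to look and compute and a tool call to move; the robot and the scene stay as the last step left them, time stands still between calls to the robot, and variables do not carry over. Pictures are saved under pics/ and viewed, and the job is handed in when it is done.

Besides the shell and the picture viewer there is one more tool, called after ">>>" in YAML: its name, and indented under it one key for each argument. arm_command: Moves the arm, as the interface text tells. Its arguments: {"type":"object","properties":{"steps":{"type":"array"},"force":{"type":"number"}},"required":["steps"]}

```bash
mkdir -p pics; python3 - <<'E'
from plant import *
import cv2
s=get_state()
for k,v in s.items(): print(k,v)
for n in("side","top"):
    c=read_camera(n)
    cv2.imwrite(f"pics/{n}0.png",c["frame"][:,:,::-1])
    print(n,{k:v for k,v in c.items() if k!="frame"})
E
```

```text
time 0.0
qpos [-1.45498837e+00  2.87170066e-01  1.57817739e+00  3.77517547e-05
  1.27859677e+00 -1.49993333e-01]
dq [-3.19091877e-04 -7.69363935e-04 -2.40974641e-03 -1.38724521e-03
  5.89767246e-05 -1.06252720e-03]
joint_efforts [ 6.60596834e-05 -4.05982554e+01 -2.92624980e+01 -9.50147523e-05
  5.74421865e-03  9.14270174e-06]
eef_pos [ 0.17727584 -0.65062623  0.22994403]
tcp_rot [ 9.91181738e-01  1.32504262e-01  3.81630699e-05 -1.17530393e-03]
contact_force [ 0.31998047 -0.49986939  0.05921675]
wrist_torque [0.04732879 0.00444315 0.00673977]
opening 1.0004120329921828
side {'vfov': 42.89062998848052, 'cx': 257.22792395988023, 'cy': 194.43332242367123, 'dist': array([-0.01267545,  0.        ,  0.        ,  0.        ,  0.        ]), 'position': array([ 0.28202672, -0.71548854,  0.71540192]), 'rotation': array([ 0.44279113, -0.08963751, -0.17615992,  0.87456779])}
top {'vfov': 42.1552927509315, 'cx': 245.92791577048274, 'cy': 191.16755192551298, 'dist': array([0.006334, 0.      , 0.      , 0.      , 0.      ]), 'position': array([0.44453202, 0.06437807, 1.01514963]), 'rotation': array([-0.07523537,  0.05710214,  0.71150879, -0.69630038])}
```

View pics/side0.png

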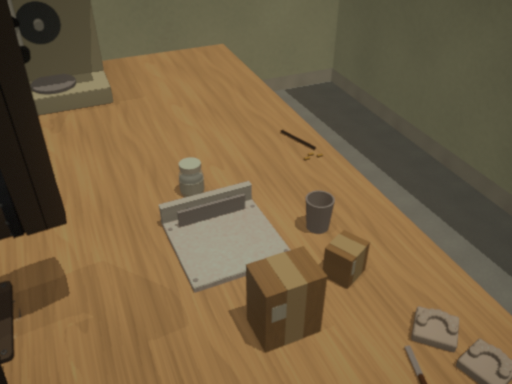

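View pics/top0.png

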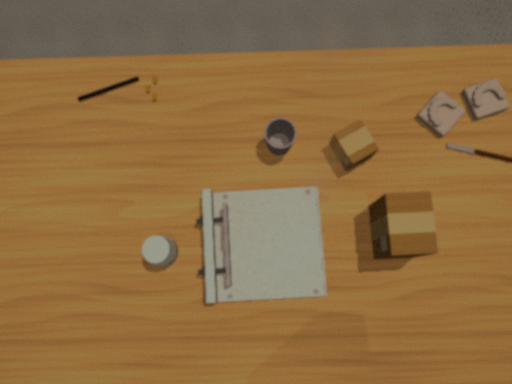

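The top view shows the board at about (205-325, 187-300), the carton at about (370-436, 193-258), the small box at (354,146), the tin at (280,137) and the jar at (158,251). I'll enlarge it to read points.

```bash
python3 - <<'E'
import cv2
t=cv2.imread("pics/top0.png");s=cv2.imread("pics/side0.png")
cv2.imwrite("pics/t_board.png",cv2.resize(t[175:315,190:340],None,fx=4,fy=4,interpolation=cv2.INTER_CUBIC))
cv2.imwrite("pics/t_cart.png",cv2.resize(t[120:270,320:450],None,fx=4,fy=4,interpolation=cv2.INTER_CUBIC))
cv2.imwrite("pics/s_all.png",cv2.resize(s[180:355,155:335],None,fx=3.4,fy=3.4,interpolation=cv2.INTER_CUBIC))
E
cat > h.py <<'E'
import numpy as np, cv2
from scipy.spatial.transform import Rotation as R
C={'side':dict(vfov=42.89062998848052,cx=257.22792395988023,cy=194.43332242367123,k=-0.01267545,p=[0.28202672,-0.71548854,0.71540192],q=[0.44279113,-0.08963751,-0.17615992,0.87456779]),
'top':dict(vfov=42.1552927509315,cx=245.92791577048274,cy=191.16755192551298,k=0.006334,p=[0.44453202,0.06437807,1.01514963],q=[-0.07523537,0.05710214,0.71150879,-0.69630038])}
def KD(n):
    c=C[n];f=192/np.tan(np.radians(c['vfov']/2))
    return np.array([[f,0,c['cx']],[0,f,c['cy']],[0,0,1.]]),np.array([c['k'],0,0,0,0])
def w(n,u,v,z):
    K,D=KD(n);c=C[n]
    a=cv2.undistortPoints(np.array([[[u,v]]],float),K,D)[0,0]
    d=R.from_quat(c['q']).apply([a[0],-a[1],-1]);p=np.array(c['p'])
    return p+d*(z-p[2])/d[2]
def px(n,P):
    K,D=KD(n);c=C[n]
    X=R.from_quat(c['q']).inv().apply(np.atleast_2d(P)-c['p'])*[1,-1,-1]
    return cv2.projectPoints(X.reshape(-1,1,3),np.zeros(3),np.zeros(3),K,D)[0][:,0]
E
```

```text
(no output)
```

View pics/t_board.png

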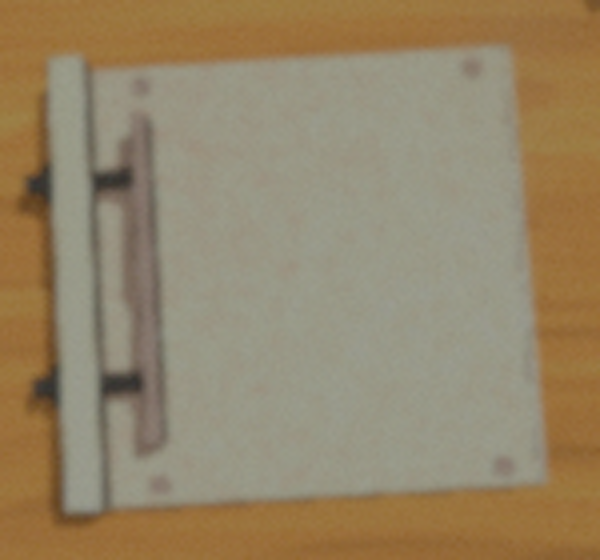

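View pics/t_cart.png

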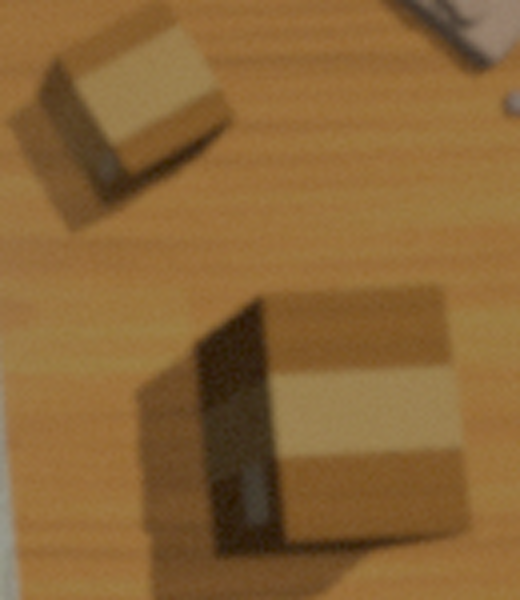

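View pics/s_all.png

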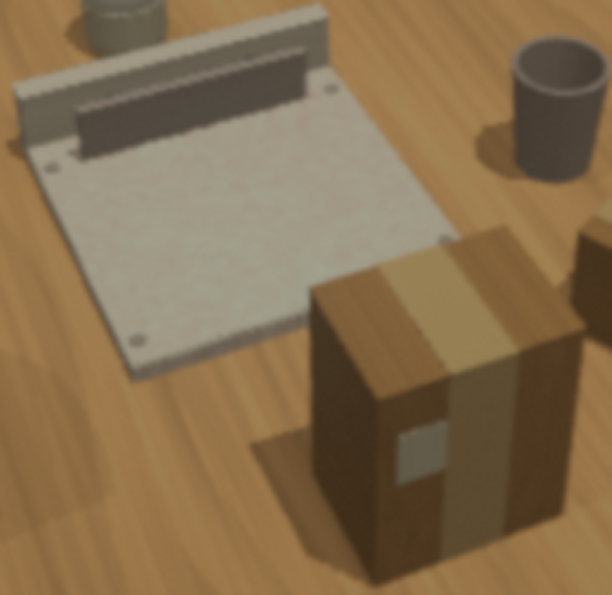

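Enlarged top view: the board's front corners are at about crop (510,46) and (547,484). The carton's top-face corners are at about (262,298), (443,288), (468,525) and (284,545). I'll compute poses from these.

```bash
python3 - <<'E'
from h import *
def tb(x,y): return (190+x/4,175+y/4)
def tc(x,y): return (320+x/4,120+y/4)
def ss(x,y): return (155+x/3.4,180+y/3.4)
a=w('top',*tb(510,46),.012);b=w('top',*tb(547,484),.012)
print("board front",a,b,np.linalg.norm(a-b))
sb=[w('side',*ss(x,y),.012) for x,y in[(135,368),(455,238)]];print("side: corner, corner right",sb)
f=[w('top',*tb(x,y),.055) for x,y in[(85,56),(102,512)]];print("fence top face edge",f)
pl=[w('top',*tb(x,y),.054) for x,y in[(150,115),(166,448)]];print("plate front",pl)
print("top cart");P=[w('top',*tc(x,y),.14)for x,y in[(262,298),(443,288),(468,525),(284,545)]];print(np.array(P),np.mean(P,0))
print("side cart");S=[w('side',*ss(x,y),.14)for x,y in[(312,290),(505,228),(583,328),(380,400)]];print(np.array(S),np.mean(S,0))
print("bottoms side",[w('side',*ss(x,y),0) for x,y in[(378,584),(562,514),(316,468)]])
# directions
c=(a+b)/2
print('board center',c)
y=(b-a)/np.linalg.norm(b-a)
print('yaw of edge',np.degrees(np.arctan2(y[1],y[0])))
for nm,Q in(('top',P),('side',S)):
    print(nm,[round(float(np.linalg.norm(Q[i]-Q[(i+1)%4])),4) for i in range(4)],[np.degrees(np.arctan2(*(Q[(i+1)%4]-Q[i])[[1,0]])) for i in range(4)])
E
```

```text
board front [ 0.64126764 -0.05819811  0.012     ] [ 0.42192659 -0.06623331  0.012     ] 0.21948817430212955
side: corner, corner right [array([ 0.42414535, -0.06765991,  0.012     ]), array([ 0.63854524, -0.04049912,  0.012     ])]
fence top face edge [array([0.63292752, 0.15553054, 0.055     ]), array([0.41382687, 0.14880439, 0.055     ])]
plate front [array([0.60293871, 0.12393603, 0.054     ]), array([0.44284767, 0.11827277, 0.054     ])]
top cart
[[ 0.59878292 -0.16185029  0.14      ]
 [ 0.60136487 -0.24147305  0.14      ]
 [ 0.49707711 -0.24302171  0.14      ]
 [ 0.49008447 -0.16357673  0.14      ]] [ 0.54682734 -0.20248045  0.14      ]
side cart
[[ 0.49302487 -0.1698356   0.14      ]
 [ 0.6004571  -0.16647151  0.14      ]
 [ 0.60258434 -0.2435524   0.14      ]
 [ 0.49528964 -0.24734743  0.14      ]] [ 0.54783899 -0.20680173  0.14      ]
bottoms side [array([ 0.49705668, -0.24513117,  0.        ]), array([ 0.60390662, -0.24293486,  0.        ]), array([ 4.95747558e-01, -1.64357472e-01,  1.11022302e-16])]
board center [ 0.53159712 -0.06221571  0.012     ]
yaw of edge -177.902000323252
top [0.0797, 0.1043, 0.0798, 0.1087] [np.float64(-88.1427040782699), np.float64(-179.1492269783216), np.float64(95.03012838258262), np.float64(0.9099451667309525)]
side [0.1075, 0.0771, 0.1074, 0.0775] [np.float64(1.7935487231979268), np.float64(-88.4191770531668), np.float64(-177.97428410590805), np.float64(91.67361932981073)]
```

```bash
cat >> h.py <<'E'
# board frame -> world
BO=np.array([0.5316,-0.0622,0.]);BY=np.radians(92.1)
def b2w(p):
    c,s=np.cos(BY),np.sin(BY);p=np.asarray(p,float)
    return BO+np.array([c*p[0]-s*p[1],s*p[0]+c*p[1],p[2]])
def w2b(p):
    c,s=np.cos(BY),np.sin(BY);d=np.asarray(p)-BO
    return np.array([c*d[0]+s*d[1],-s*d[0]+c*d[1],d[2]])
def st():
    from plant import get_state
    s=get_state();Rt=R.from_quat(s['tcp_rot'])
    M=Rt.as_matrix()
    print('t%.2f'%s['time'],'tcp_b mm',np.round(w2b(s['eef_pos'])*1e3,1),'open %.2f'%s['opening'],
      'F_b',np.round(R.from_euler('z',-BY).apply(s['contact_force']),2),'q',np.round(s['qpos'],2))
    Rb=R.from_euler('z',-BY)*Rt
    print('  toolx_b',np.round(Rb.as_matrix()[:,0],3),'toolz_b',np.round(Rb.as_matrix()[:,2],3))
    return s,Rt
def goal(pb,tilt,n=None):
    """TCP at board-frame pb, tool x along board x, tilted tips-forward by tilt"""
    s,R0=st()
    B=np.array([[1,0,0],[0,-1,0],[0,0,-1.]])
    Rg=R.from_euler('z',BY)*R.from_matrix(B)*R.from_euler('y',tilt)
    rv=(R0.inv()*Rg).as_rotvec();d=R0.inv().apply(b2w(pb)-s['eef_pos'])
    print('turn',np.round(rv,3),'deg',np.degrees(np.linalg.norm(rv)).round(1),'shift',np.round(d,4),'mm',(np.linalg.norm(d)*1e3).round(1))
    return rv,d
E
python3 - <<'E'
from h import *
from scipy.optimize import least_squares
def tb(x,y): return (190+x/4,175+y/4)
def tc(x,y): return (320+x/4,120+y/4)
def ss(x,y): return (155+x/3.4,180+y/3.4)
obs=[('top',tc(262,298),(40,-55,140)),('top',tc(443,288),(-40,-55,140)),('top',tc(468,525),(-40,55,140)),('top',tc(284,545),(40,55,140)),
('top',tc(217,555),(40,55,0)),('top',tc(198,347),(40,-55,0)),
('side',ss(312,290),(40,55,140)),('side',ss(505,228),(40,-55,140)),('side',ss(583,328),(-40,-55,140)),('side',ss(380,400),(-40,55,140)),
('side',ss(378,584),(-40,55,0)),('side',ss(562,514),(-40,-55,0)),('side',ss(316,468),(40,55,0))]
def fit(obs,x0):
    def r(x):
        o=[]
        for n,uv,p in obs:
            P=R.from_euler('z',x[2]).apply(np.array(p)/1e3)+[x[0],x[1],0]
            o+=list(px(n,P)[0]-uv)
        return np.array(o)
    s=least_squares(r,x0,loss='soft_l1');print(s.x,np.degrees(s.x[2]));print(r(s.x).reshape(-1,2).round(1).tolist());return s.x
c=fit(obs,[.547,-.204,1.6])
ob=[('top',tb(510,46),(0,-110,12)),('top',tb(547,484),(0,110,12)),('side',ss(135,368),(0,110,12)),('top',tb(85,56),(215,-110,55)),('top',tb(102,512),(215,110,55)),
('side',ss(328,63),(215,-110,12)),('side',ss(30,145),(215,110,12))]
b=fit(ob,[.5316,-.0622,1.605])
import math
d=c[:2]-b[:2];print('carton in board',d@[math.cos(b[2]),math.sin(b[2])],d@[-math.sin(b[2]),math.cos(b[2])],c[2]-b[2])
for n,uv in[('side',ss(303,50)),('side',ss(78,107))]: print('plate top',w2b(w(n,*uv,.054)))
for n,uv in[('top',tb(150,115)),('top',tb(166,448))]: print('plate top',w2b(w(n,*uv,.054)))
E
```

```text
[ 0.54834055 -0.20426822  1.60103015] 91.73227074420535
[[0.3, -1.9], [0.5, -1.8], [1.8, 1.4], [1.3, -1.2], [-0.2, 0.5], [-0.7, -1.6], [-1.4, -1.4], [-0.2, -1.6], [0.8, -0.7], [-0.8, -0.5], [-1.1, 0.8], [0.2, -0.3], [-1.5, 1.2]]
[ 0.53223597 -0.06245113  1.60721234] 92.08648368768243
[[0.1, -0.4], [0.1, -0.2], [-1.1, -0.2], [-0.5, -0.7], [0.2, -0.4], [0.1, 0.3], [-1.3, 0.7]]
carton in board -0.14230940261303812 -0.010930637680473723 -0.006182182116855506
plate top [ 0.1848484  -0.07879904  0.054     ]
plate top [0.18892292 0.0771189  0.054     ]
plate top [ 0.18339691 -0.07811151  0.054     ]
plate top [0.18360377 0.08207953 0.054     ]
```

```bash
python3 - <<'E'
from h import *
goal([-.26,-.011,.2],0.6)
for u,v in[(440,113),(486,98),(450,147)]: print(w('top',u,v,.02))
E
```

```text
t0.10 tcp_b mm [-575.1  375.7  230. ] open 1.00 F_b [ 0.51  0.39 -0.07] q [-1.46  0.29  1.58  0.    1.28 -0.15]
  toolx_b [ 0.227 -0.974  0.   ] toolz_b [ 0.002  0.    -1.   ]
turn [ 0.4    0.504 -1.299] deg 83.1 shift [ 0.4481 -0.219   0.0307] mm 499.7
[ 0.78853855 -0.31680576  0.02      ]
[ 0.81831242 -0.41396151  0.02      ]
[ 0.71527729 -0.33040384  0.02      ]
```

>>> arm_command:
  steps:
    - [[0.05,0.063,-0.162],[0.056,-0.027,0.004],0.4]
    - [[0.1,0.126,-0.325],[0.112,-0.055,0.008],0.4]
    - [[0.15,0.189,-0.487],[0.168,-0.082,0.012],0.4]
    - [[0.2,0.252,-0.65],[0.224,-0.11,0.015],0.4]
    - [[0.25,0.315,-0.812],[0.28,-0.137,0.019],0.4]
    - [[0.3,0.378,-0.974],[0.336,-0.164,0.023],0.4]
    - [[0.35,0.441,-1.137],[0.392,-0.192,0.027],0.4]
    - [[0.4,0.504,-1.299],[0.448,-0.219,0.031],0.4]
    - [[0.4,0.504,-1.299],[0.448,-0.219,0.031],0.4]
    - [[0.4,0.504,-1.299],[0.448,-0.219,0.031],0.4]
    - [[0.4,0.504,-1.299],[0.448,-0.219,0.031],0.4]

```text
time: 1.48
eef_pos: [0.5511, -0.3227, 0.2]
tcp_rot: [0.664, 0.687, 0.205, -0.212]
contact_force: [-0.6, 0.5, -0.0]
opening: 0.7
```

```bash
python3 - <<'E'
from h import *
goal([-.235,-.011,.018],0.6)
E
```

```text
t1.48 tcp_b mm [-261.1  -10.   200. ] open 0.70 F_b [ 0.54  0.62 -0.05] q [-0.83  0.45  1.5   0.37  1.66 -0.93]
  toolx_b [ 0.826 -0.002  0.564] toolz_b [ 0.564 -0.001 -0.826]
turn [ 0.001  0.001 -0.002] deg 0.1 shift [-0.081  0.001  0.165] mm 183.8
```

>>> arm_command:
  steps:
    - [[0,0,0],[-0.028,0,0.056],0.4]
    - [[0,0,0],[-0.055,0,0.112],0.4]
    - [[0,0,0],[-0.075,0,0.151],0.4]
    - [[0,0,0],[-0.083,0,0.167],0.4]
    - [[0,0,0],[-0.083,0,0.167],0.4]
    - [[0,0,0],[-0.083,0,0.167],0.4]

```text
time: 2.22
eef_pos: [0.5514, -0.2991, 0.0178]
tcp_rot: [0.664, 0.688, 0.205, -0.21]
contact_force: [-0.7, 0.7, 0.8]
opening: 0.703
```

```bash
python3 - <<'E'
from h import *
from plant import *
goal([-.195,-.011,.014],0.6)
for n in("side","top"): cv2.imwrite(f"pics/{n}1.png",read_camera(n)["frame"][:,:,::-1])
E
```

```text
t2.23 tcp_b mm [-237.4  -11.1   17.8] open 0.70 F_b [0.73 0.67 0.76] q [-0.81  0.64  1.6   0.39  1.38 -1.01]
  toolx_b [ 0.828 -0.001  0.561] toolz_b [ 0.561 -0.004 -0.828]
turn [ 0.004  0.004 -0.001] deg 0.3 shift [ 0.033  -0.0003  0.027 ] mm 42.6
```

View pics/side1.png

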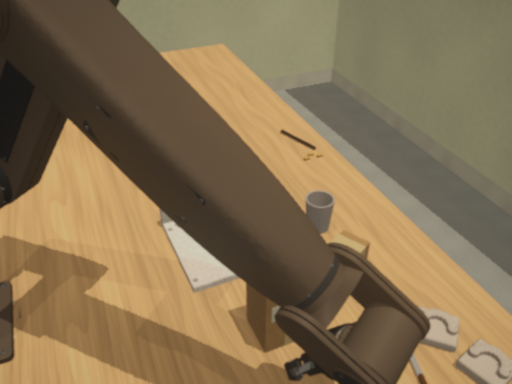

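View pics/top1.png

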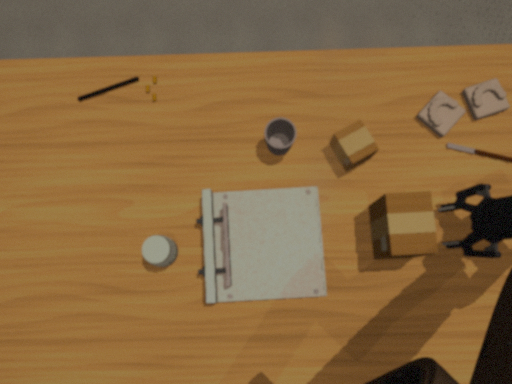

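The fingers stand about 45 mm behind the carton, centred on it, and nothing else has moved. Next is the low push.

>>> arm_command:
  steps:
    - [[0,0,0],[0.0099,0,0.0067],0.4]
    - [[0,0,0],[0.0199,0,0.0135],0.4]
    - [[0,0,0],[0.0298,0,0.0202],0.4]
    - [[0,0,0],[0.0331,0,0.0224],0.4]
    - [[0,0,0],[0.0364,0,0.0247],0.4]
    - [[0,0,0],[0.0397,0,0.0269],0.4]
    - [[0,0,0],[0.0447,0,0.0303],0.4]
    - [[0,0,0],[0.0497,0,0.0337],0.4]
    - [[0,0,0],[0.0563,0,0.0381],0.4]
    - [[0,0,0],[0.0629,0,0.0426],0.4]
    - [[0,0,0],[0.0629,0,0.0426],0.4]

```text
time: 3.7
eef_pos: [0.5486, -0.2215, 0.0178]
tcp_rot: [0.664, 0.688, 0.205, -0.211]
contact_force: [0.4, -0.9, -0.2]
opening: 0.696
```

```bash
python3 - <<'E'
from h import *
from plant import *
st()
cv2.imwrite("pics/top2.png",cv2.resize(read_camera("top")["frame"][100:300,180:480,::-1],None,fx=2.6,fy=2.6,interpolation=cv2.INTER_CUBIC))
E
```

```text
t3.70 tcp_b mm [-159.8  -11.2   17.8] open 0.70 F_b [-0.88 -0.32 -0.17] q [-0.73  0.56  1.73  0.43  1.32 -0.98]
  toolx_b [ 0.827 -0.     0.562] toolz_b [ 0.562 -0.003 -0.827]
```

View pics/top2.png

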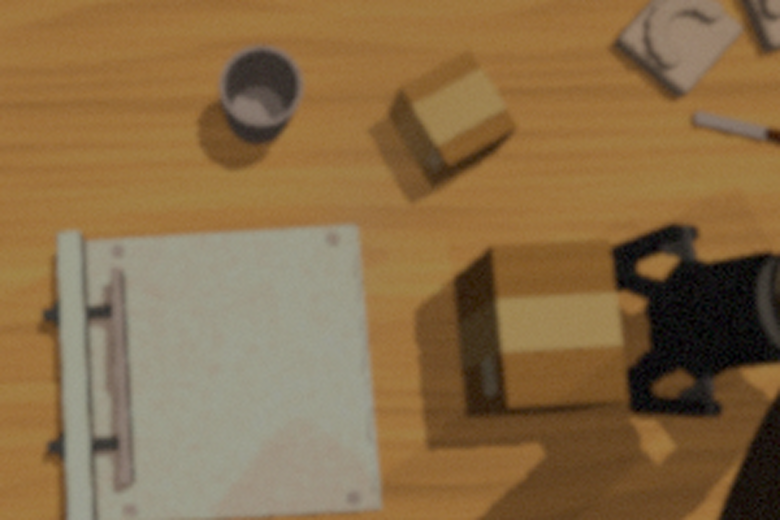

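The top view shows the carton upright and still square. Its top front edge runs from (493,250) to (505,412) in the crop, about 70-80 px short of the board.

```bash
python3 - <<'E'
from h import *
for x,y in[(493,250),(505,412),(612,240),(630,402)]: print(w2b(w('top',180+x/2.6,100+y/2.6,.14)).round(4))
for x,y in[(456,284),(466,414)]: print('foot',w2b(w('top',180+x/2.6,100+y/2.6,0)).round(4))
E
```

```text
[-0.0739 -0.0622  0.14  ]
[-0.0706  0.0474  0.14  ]
[-0.1548 -0.0642  0.14  ]
[-0.1536  0.0455  0.14  ]
foot [-0.0748 -0.06    0.    ]
foot [-0.0727  0.0416  0.    ]
```

>>> arm_command:
  steps:
    - [[0,0,0],[0.005,0,0.0034],0.4]
    - [[0,0,0],[0.0099,0,0.0067],0.4]
    - [[0,0,0],[0.0149,0,0.0101],0.4]
    - [[0,0,0],[0.0198,0,0.0135],0.4]
    - [[0,0,0],[0.0248,0,0.0169],0.4]
    - [[0,0,0],[0.0298,0,0.0202],0.4]
    - [[0,0,0],[0.0347,0,0.0236],0.4]
    - [[0,0,0],[0.0397,0,0.027],0.4]
    - [[0,0,0],[0.0447,0,0.0303],0.4]
    - [[0,0,0],[0.048,0,0.0326],0.4]
    - [[0,0,0],[0.0505,0,0.0343],0.4]

```text
time: 5.12
eef_pos: [0.5465, -0.1605, 0.0179]
tcp_rot: [0.664, 0.688, 0.205, -0.211]
contact_force: [0.1, -3.0, 0.2]
opening: 0.699
```

```bash
python3 - <<'E'
from h import *
from plant import *
st()
cv2.imwrite("pics/top3.png",cv2.resize(read_camera("top")["frame"][160:320,180:400,::-1],None,fx=3.5,fy=3.5,interpolation=cv2.INTER_CUBIC))
st()
E
```

```text
t5.12 tcp_b mm [-98.8 -11.3  17.9] open 0.70 F_b [-2.99 -0.02  0.21] q [-0.66  0.5   1.82  0.47  1.27 -0.94]
  toolx_b [ 0.827 -0.     0.562] toolz_b [ 0.562 -0.003 -0.827]
t5.17 tcp_b mm [-98.4 -11.3  17.9] open 0.70 F_b [-2.42 -0.29 -1.12] q [-0.66  0.5   1.82  0.47  1.27 -0.94]
  toolx_b [0.827 0.    0.563] toolz_b [ 0.563 -0.003 -0.827]
```

View pics/top3.png

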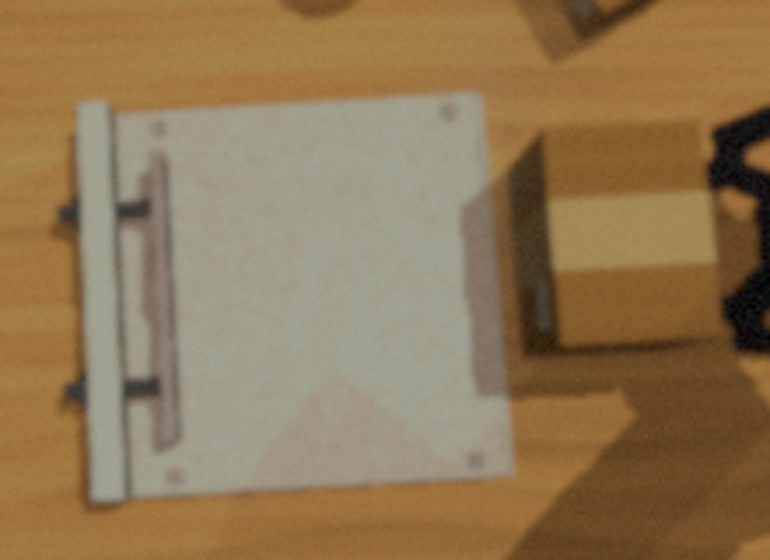

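The carton's foot edge, at crop (510,180)-(525,357), is about 10 mm short of the board edge, and the push force is about 3 N.

>>> arm_command:
  steps:
    - [[0,0,0],[0.0017,0,0.0011],0.4]
    - [[0,0,0],[0.0033,0,0.0022],0.4]
    - [[0,0,0],[0.005,0,0.0034],0.4]
    - [[0,0,0],[0.0058,0,0.0039],0.4]
    - [[0,0,0],[0.0066,0,0.0045],0.4]

```text
time: 5.8
eef_pos: [0.5462, -0.1521, 0.0179]
tcp_rot: [0.664, 0.688, 0.205, -0.211]
contact_force: [0.6, -2.1, -0.2]
opening: 0.699
```

```bash
python3 - <<'E'
from h import *
st()
E
```

```text
t5.80 tcp_b mm [-90.4 -11.3  17.9] open 0.70 F_b [-2.15 -0.51 -0.23] q [-0.65  0.5   1.83  0.48  1.26 -0.94]
  toolx_b [ 0.827 -0.     0.563] toolz_b [ 0.563 -0.003 -0.827]
```

>>> arm_command:
  steps:
    - [[0,0,0],[0.0008,0,0.0006],0.4]
    - [[0,0,0],[0.0017,0,0.0011],0.4]

```text
time: 6.05
eef_pos: [0.5461, -0.1501, 0.018]
tcp_rot: [0.664, 0.688, 0.205, -0.211]
contact_force: [1.0, -2.8, -1.7]
opening: 0.698
```

>>> arm_command:
  steps:
    - [[0,0,0],[0.0008,0,0.0006],0.4]

```text
time: 6.18
eef_pos: [0.5461, -0.149, 0.0179]
tcp_rot: [0.664, 0.688, 0.205, -0.211]
contact_force: [-0.3, -3.4, 0.1]
opening: 0.704
```

>>> arm_command:
  steps:
    - [[0,0,0],[0.0008,0,0.0006],0.4]

```text
time: 6.3
eef_pos: [0.5461, -0.1481, 0.0179]
tcp_rot: [0.664, 0.688, 0.205, -0.211]
contact_force: [-0.3, -4.1, 0.9]
opening: 0.701
```

>>> arm_command:
  steps:
    - [[0,0,0],[0.0008,0,0.0006],0.4]

```text
time: 6.42
eef_pos: [0.5462, -0.148, 0.0179]
tcp_rot: [0.664, 0.688, 0.205, -0.21]
contact_force: [-1.2, -7.0, 0.1]
opening: 0.699
```

>>> arm_command:
  steps:
    - [[0,0,0],[0.0008,0,0.0006],0.4]

```text
time: 6.55
eef_pos: [0.5462, -0.148, 0.0179]
tcp_rot: [0.664, 0.689, 0.204, -0.209]
contact_force: [-1.6, -6.3, 0.1]
opening: 0.7
```

```bash
python3 - <<'E'
from h import *
from plant import *
st()
cv2.imwrite("pics/top4.png",cv2.resize(read_camera("top")["frame"][160:320,180:400,::-1],None,fx=3.5,fy=3.5,interpolation=cv2.INTER_CUBIC))
st()
E
```

```text
t6.55 tcp_b mm [-86.3 -11.5  17.9] open 0.70 F_b [-6.24  1.86  0.08] q [-0.64  0.49  1.83  0.48  1.25 -0.93]
  toolx_b [0.83  0.001 0.558] toolz_b [ 0.558 -0.003 -0.83 ]
t6.60 tcp_b mm [-86.3 -11.4  17.9] open 0.70 F_b [-4.38  0.34 -0.09] q [-0.64  0.49  1.83  0.48  1.25 -0.93]
  toolx_b [0.83  0.001 0.558] toolz_b [ 0.558 -0.003 -0.83 ]
```

View pics/top4.png

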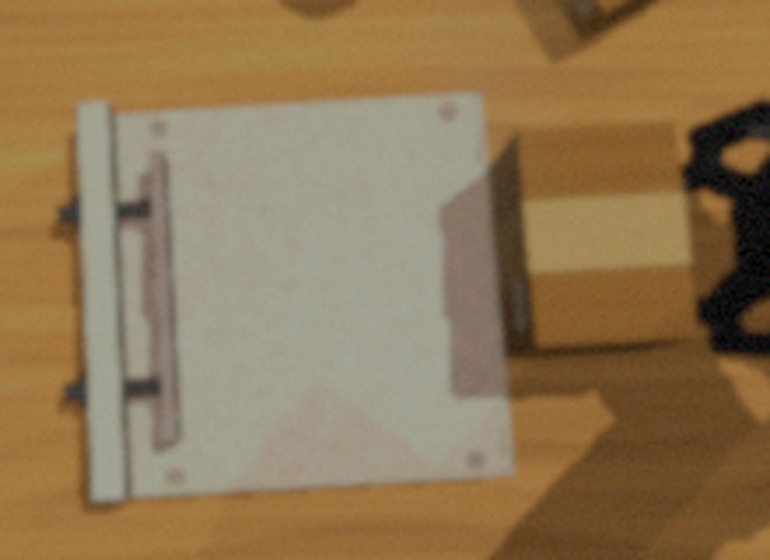

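The carton's foot now meets the board edge. The TCP stopped at -86 mm with 6-7 N, and the picture shows the foot line on the edge. I'll back off, then go high.

```bash
python3 - <<'E'
from h import *
goal([-.115,-.0115,.05],0.6)
goal([-.115,-.0115,.118],0.3)
E
```

```text
t6.60 tcp_b mm [-86.3 -11.4  17.9] open 0.70 F_b [-4.38  0.34 -0.09] q [-0.64  0.49  1.83  0.48  1.25 -0.93]
  toolx_b [0.83  0.001 0.558] toolz_b [ 0.558 -0.003 -0.83 ]
turn [0.003 0.008 0.001] deg 0.5 shift [-0.0059  0.0002 -0.0427] mm 43.1
t6.60 tcp_b mm [-86.3 -11.4  17.9] open 0.70 F_b [-4.38  0.34 -0.09] q [-0.64  0.49  1.83  0.48  1.25 -0.93]
  toolx_b [0.83  0.001 0.558] toolz_b [ 0.558 -0.003 -0.83 ]
turn [ 0.003 -0.292  0.001] deg 16.8 shift [ 0.0321  0.0004 -0.0991] mm 104.1
```

>>> arm_command:
  steps:
    - [[0,0,0],[-0.012,0,-0.008],0.4]
    - [[0,0,0],[-0.024,0,-0.016],0.4]
    - [[0,0,0],[0.004,0,-0.058],0.4]
    - [[0,0,0],[0.032,0,-0.099],0.4]
    - [[0,-0.15,0],[0.032,0,-0.099],0.4]
    - [[0,-0.29,0],[0.032,0,-0.099],0.4]
    - [[0,-0.29,0],[0.032,0,-0.099],0.4]
    - [[0,-0.29,0],[0.032,0,-0.099],0.4]

```text
time: 7.6
eef_pos: [0.5467, -0.177, 0.1175]
tcp_rot: [0.686, 0.711, 0.106, -0.108]
contact_force: [-0.3, 0.1, 0.2]
opening: 0.701
```

```bash
python3 - <<'E'
from h import *
goal([-.115,-.0115,.118],0.3)
E
```

```text
t7.60 tcp_b mm [-115.3  -10.9  117.5] open 0.70 F_b [0.15 0.34 0.24] q [-0.6   0.26  1.85  0.26  1.22 -0.75]
  toolx_b [ 0.954 -0.     0.3  ] toolz_b [ 0.3   -0.002 -0.954]
turn [ 0.002 -0.005 -0.   ] deg 0.3 shift [ 0.0004  0.0006 -0.0004] mm 0.9
```

>>> arm_command:
  steps:
    - [[0,0,0],[0.0095,0,0.003],0.4]
    - [[0,0,0],[0.0172,0,0.0054],0.4]
    - [[0,0,0],[0.0219,0,0.0069],0.4]
    - [[0,0,0],[0.0257,0,0.0081],0.4]
    - [[0,0,0],[0.0296,0,0.0093],0.4]
    - [[0,0,0],[0.0334,0,0.0105],0.4]
    - [[0,0,0],[0.0372,0,0.0117],0.4]
    - [[0,0,0],[0.041,0,0.0129],0.4]

```text
time: 8.6
eef_pos: [0.5454, -0.134, 0.1178]
tcp_rot: [0.686, 0.711, 0.106, -0.108]
contact_force: [0.9, -2.4, 3.6]
opening: 0.7
```

```bash
python3 - <<'E'
from h import *
from plant import *
st()
cv2.imwrite("pics/top5.png",cv2.resize(read_camera("top")["frame"][120:320,180:400,::-1],None,fx=3,fy=3,interpolation=cv2.INTER_CUBIC))
E
```

```text
t8.60 tcp_b mm [-72.2 -11.2 117.8] open 0.70 F_b [-2.41 -0.78  3.58] q [-0.54  0.23  1.89  0.28  1.2  -0.7 ]
  toolx_b [ 0.954 -0.     0.3  ] toolz_b [ 0.3   -0.003 -0.954]
```

View pics/top5.png

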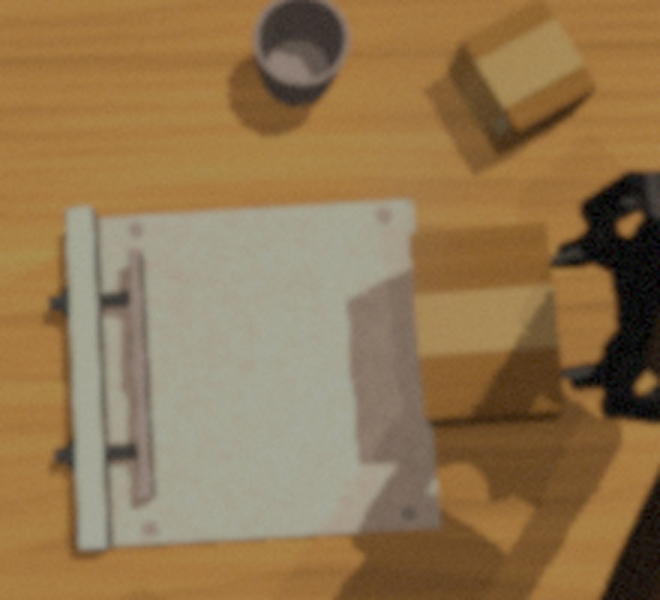

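The carton is leaning over the board edge, and the top face has shifted over the step. I'll keep tipping it.

>>> arm_command:
  steps:
    - [[0,0,0],[0.0048,0,0.0015],0.4]
    - [[0,0,0],[0.0095,0,0.003],0.4]
    - [[0,0,0],[0.0143,0,0.0045],0.4]
    - [[0,0,0],[0.0191,0,0.006],0.4]
    - [[0,0,0],[0.0238,0,0.0075],0.4]

```text
time: 9.28
eef_pos: [0.5442, -0.1076, 0.1175]
tcp_rot: [0.686, 0.711, 0.107, -0.109]
contact_force: [0.1, -1.0, 2.0]
opening: 0.704
```

```bash
python3 - <<'E'
from h import *
from plant import *
st()
cv2.imwrite("pics/top6.png",cv2.resize(read_camera("top")["frame"][120:320,180:400,::-1],None,fx=3,fy=3,interpolation=cv2.INTER_CUBIC))
E
```

```text
t9.28 tcp_b mm [-45.9 -10.9 117.5] open 0.70 F_b [-0.97 -0.07  1.96] q [-0.5   0.21  1.92  0.28  1.19 -0.66]
  toolx_b [ 0.954 -0.     0.301] toolz_b [ 0.301 -0.002 -0.954]
```

View pics/top6.png

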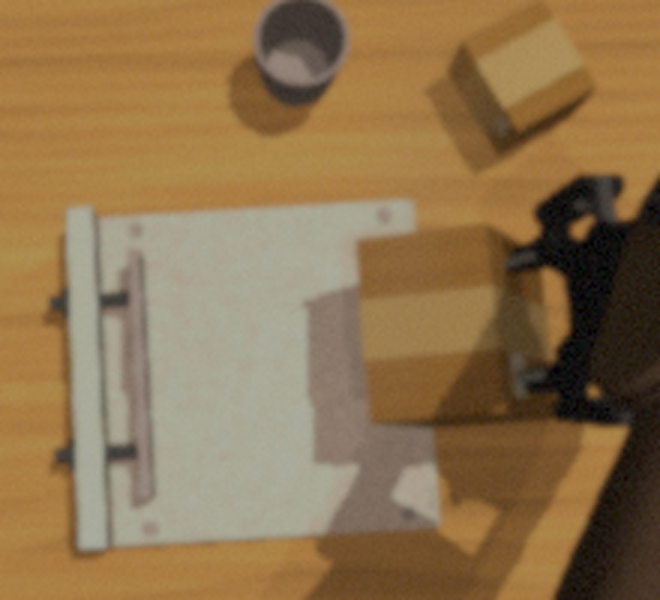

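The lean is well along, and the force is falling as it nears balance.

>>> arm_command:
  steps:
    - [[0,0,0],[0.0048,0,0.0015],0.4]
    - [[0,0,0],[0.0095,0,0.003],0.4]
    - [[0,0,0],[0.0143,0,0.0045],0.4]
    - [[0,0,0],[0.0191,0,0.006],0.4]
    - [[0,0,0],[0.0191,0,0.006],0.4]
    - [[0,0,0],[0.0191,0,0.006],0.4]

```text
time: 10.07
eef_pos: [0.5431, -0.0869, 0.1171]
tcp_rot: [0.686, 0.711, 0.107, -0.11]
contact_force: [-0.3, 0.0, 0.5]
opening: 0.699
```

```bash
python3 - <<'E'
from h import *
from plant import *
st()
cv2.imwrite("pics/top7.png",cv2.resize(read_camera("top")["frame"][120:320,180:400,::-1],None,fx=3,fy=3,interpolation=cv2.INTER_CUBIC))
E
```

```text
t10.07 tcp_b mm [-25.1 -10.6 117.1] open 0.70 F_b [0.05 0.33 0.47] q [-0.47  0.19  1.93  0.29  1.18 -0.64]
  toolx_b [ 0.953 -0.     0.302] toolz_b [ 0.302 -0.001 -0.953]
```

View pics/top7.png

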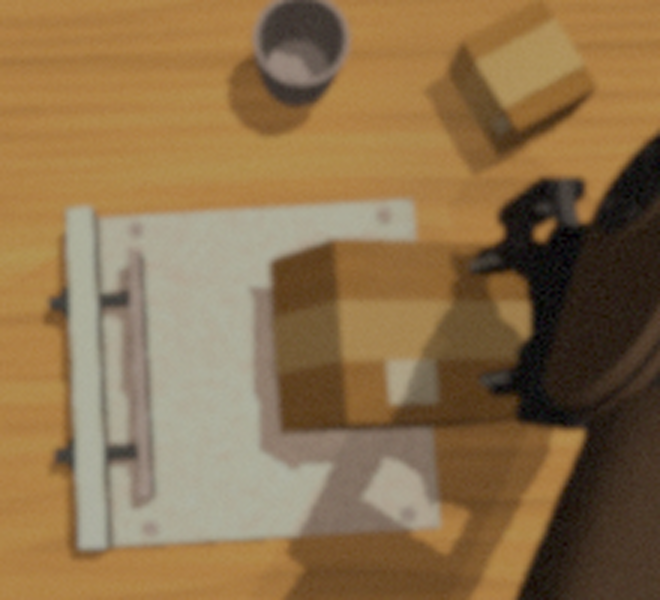

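The carton is past balance and falling free (force about 0, label face turning up). I'll retract and let it settle.

>>> arm_command:
  steps:
    - [[0,0,0],[0,0,0],0.4]
    - [[0,0,0],[-0.015,0,-0.005],0.4]
    - [[0,0,0],[-0.035,0,-0.011],0.4]
    - [[0,0,0],[-0.0525,0,-0.0165],0.4]
    - [[0,0,0],[-0.0525,0,-0.0165],0.4]

```text
time: 10.75
eef_pos: [0.5454, -0.1441, 0.1171]
tcp_rot: [0.687, 0.71, 0.107, -0.109]
contact_force: [0.2, 0.2, -0.0]
opening: 0.701
```

```bash
python3 - <<'E'
from h import *
from plant import *
goal([-.08,-.0115,.034],0.3)
cv2.imwrite("pics/top8.png",cv2.resize(read_camera("top")["frame"][120:320,180:400,::-1],None,fx=3,fy=3,interpolation=cv2.INTER_CUBIC))
E
```

```text
t10.75 tcp_b mm [-82.4 -10.8 117.1] open 0.70 F_b [ 0.23 -0.24 -0.02] q [-0.55  0.24  1.88  0.27  1.21 -0.71]
  toolx_b [ 0.953 -0.003  0.302] toolz_b [ 0.302 -0.003 -0.953]
turn [ 0.003 -0.007 -0.003] deg 0.4 shift [-0.0228  0.0006  0.0799] mm 83.1
```

View pics/top8.png

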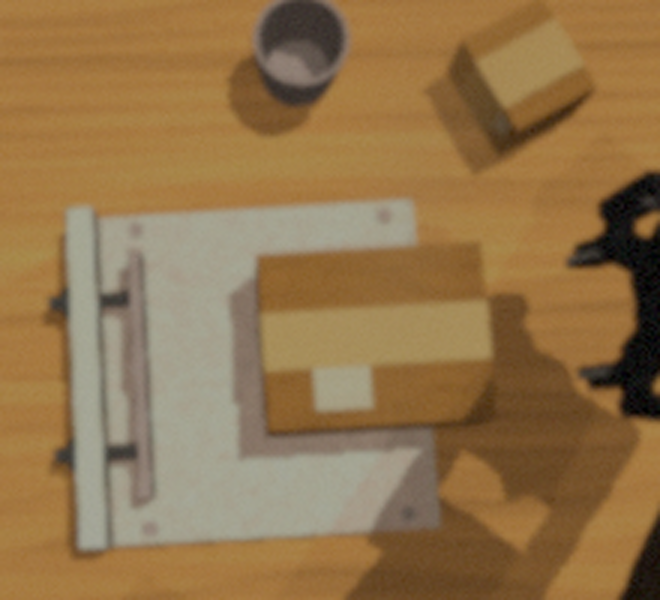

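The carton lies on its side on the board. Its top-end edge is at crop (258,257)-(268,434) and its base-end edge at (480,243)-(494,418).

```bash
python3 - <<'E'
from h import *
for x,y in[(258,257),(268,434),(480,243),(494,418)]: print(w2b(w('top',180+x/3,120+y/3,.092)).round(4))
E
```

```text
[ 0.1093 -0.0638  0.092 ]
[0.1101 0.0458 0.092 ]
[-0.0292 -0.0643  0.092 ]
[-0.0279  0.044   0.092 ]
```

>>> arm_command:
  steps:
    - [[0,0,0],[-0.015,0,0.048],0.4]
    - [[0,0,-0.003],[-0.018,0.001,0.081],0.4]
    - [[0,0,-0.003],[-0.018,0.001,0.081],0.4]
    - [[0,0,-0.003],[-0.0085,0.001,0.084],0.4]
    - [[0,0,-0.003],[0.001,0.001,0.087],0.4]
    - [[0,0,-0.003],[0.0105,0.001,0.09],0.4]
    - [[0,0,-0.003],[0.0105,0.001,0.09],0.4]

```text
time: 11.68
eef_pos: [0.5452, -0.105, 0.035]
tcp_rot: [0.685, 0.712, 0.107, -0.109]
contact_force: [0.6, -0.3, -0.2]
opening: 0.699
```

```bash
python3 - <<'E'
from h import *
st()
E
```

```text
t11.68 tcp_b mm [-43.3 -12.   35. ] open 0.70 F_b [-0.34 -0.59 -0.24] q [-0.49  0.33  1.94  0.31  1.04 -0.71]
  toolx_b [0.953 0.002 0.302] toolz_b [ 0.302 -0.002 -0.953]
```

>>> arm_command:
  steps:
    - [[0,0,0],[0.0038,0,0.0012],0.4]
    - [[0,0,0],[0.0076,0,0.0024],0.4]
    - [[0,0,0],[0.0124,0,0.0039],0.4]
    - [[0,0,0],[0.0172,0,0.0054],0.4]
    - [[0,0,0],[0.0219,0,0.0069],0.4]
    - [[0,0,0],[0.0267,0,0.0085],0.4]
    - [[0,0,0],[0.0315,0,0.01],0.4]
    - [[0,0,0],[0.0362,0,0.0115],0.4]
    - [[0,0,0],[0.041,0,0.013],0.4]
    - [[0,0,0],[0.0457,0,0.0145],0.4]

```text
time: 12.92
eef_pos: [0.5435, -0.057, 0.0352]
tcp_rot: [0.685, 0.712, 0.107, -0.109]
contact_force: [0.0, -4.6, 3.9]
opening: 0.704
```

```bash
python3 - <<'E'
from h import *
from plant import *
st()
cv2.imwrite("pics/top9.png",cv2.resize(read_camera("top")["frame"][120:320,180:400,::-1],None,fx=3,fy=3,interpolation=cv2.INTER_CUBIC))
st()
E
```

```text
t12.93 tcp_b mm [  4.8 -12.1  35.2] open 0.70 F_b [-4.57  0.13  3.86] q [-0.42  0.3   1.98  0.33  1.02 -0.65]
  toolx_b [0.953 0.003 0.302] toolz_b [ 0.302 -0.003 -0.953]
t12.97 tcp_b mm [  5.5 -12.   35.2] open 0.70 F_b [-3.45 -1.47  2.18] q [-0.42  0.3   1.98  0.33  1.02 -0.65]
  toolx_b [0.953 0.003 0.302] toolz_b [ 0.302 -0.003 -0.953]
```

View pics/top9.png

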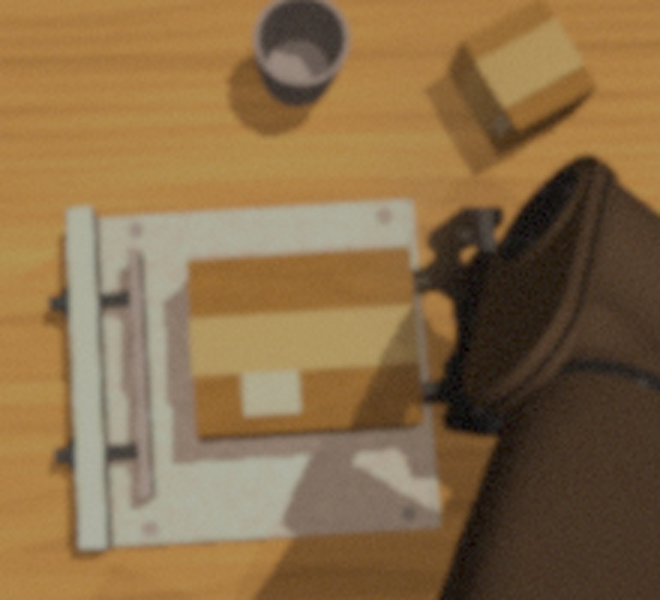

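The carton slid straight; its top end is now at crop (190,263)-(198,440) and the plate front is near (145,375).

```bash
python3 - <<'E'
from h import *
for x,y in[(190,263),(198,440)]: print(w2b(w('top',180+x/3,120+y/3,.092)).round(4))
E
```

```text
[ 0.152  -0.0625  0.092 ]
[0.1531 0.047  0.092 ]
```

>>> arm_command:
  steps:
    - [[0,0,0],[0.0038,0,0.0012],0.4]
    - [[0,0,0],[0.0076,0,0.0024],0.4]
    - [[0,0,0],[0.0114,0,0.0036],0.4]
    - [[0,0,0],[0.0152,0,0.0048],0.4]
    - [[0,0,0],[0.0181,0,0.0057],0.4]
    - [[0,0,0],[0.02,0,0.0063],0.4]
    - [[0,0,0],[0.0219,0,0.0069],0.4]

```text
time: 13.85
eef_pos: [0.5425, -0.0332, 0.0351]
tcp_rot: [0.685, 0.712, 0.107, -0.109]
contact_force: [0.1, -4.1, 3.0]
opening: 0.699
```

>>> arm_command:
  steps:
    - [[0,0,0],[0.001,0,0.0003],0.4]
    - [[0,0,0],[0.0019,0,0.0006],0.4]

```text
time: 14.1
eef_pos: [0.5424, -0.0312, 0.0352]
tcp_rot: [0.685, 0.712, 0.107, -0.109]
contact_force: [0.6, -4.4, 2.5]
opening: 0.702
```

>>> arm_command:
  steps:
    - [[0,0,0],[0.001,0,0.0003],0.4]
    - [[0,0,0],[0.0019,0,0.0006],0.4]

```text
time: 14.35
eef_pos: [0.5423, -0.0292, 0.0352]
tcp_rot: [0.685, 0.712, 0.107, -0.109]
contact_force: [0.5, -3.9, 2.2]
opening: 0.702
```

```bash
python3 - <<'E'
from h import *
st()
E
```

```text
t14.35 tcp_b mm [ 32.6 -11.9  35.2] open 0.70 F_b [-3.94 -0.38  2.22] q [-0.37  0.29  2.    0.34  1.   -0.62]
  toolx_b [0.953 0.003 0.302] toolz_b [ 0.302 -0.003 -0.953]
```

>>> arm_command:
  steps:
    - [[0,0,0],[0.001,0,0.0003],0.4]

```text
time: 14.48
eef_pos: [0.5423, -0.0281, 0.0352]
tcp_rot: [0.685, 0.712, 0.107, -0.109]
contact_force: [0.1, -4.5, 2.8]
opening: 0.699
```

>>> arm_command:
  steps:
    - [[0,0,0],[0.001,0,0.0003],0.4]

```text
time: 14.6
eef_pos: [0.5422, -0.027, 0.0352]
tcp_rot: [0.685, 0.712, 0.107, -0.109]
contact_force: [-0.3, -4.7, 2.3]
opening: 0.703
```

>>> arm_command:
  steps:
    - [[0,0,0],[0.001,0,0.0003],0.4]

```text
time: 14.72
eef_pos: [0.5422, -0.026, 0.0352]
tcp_rot: [0.685, 0.712, 0.107, -0.109]
contact_force: [-0.3, -6.9, 2.6]
opening: 0.697
```

>>> arm_command:
  steps:
    - [[0,0,0],[0.001,0,0.0003],0.4]

```text
time: 14.85
eef_pos: [0.5422, -0.0259, 0.0352]
tcp_rot: [0.685, 0.713, 0.106, -0.108]
contact_force: [-2.0, -9.8, 3.2]
opening: 0.702
```

Contact with the plate at TCP x of about 36 mm. Now I'll press carefully.

>>> arm_command:
  steps:
    - [[0,0,0],[0.0013,0,0.0004],0.4]
    - [[0,0,0],[0.0013,0,0.0004],0.4]

```text
time: 15.1
eef_pos: [0.5422, -0.0259, 0.0352]
tcp_rot: [0.685, 0.713, 0.105, -0.107]
contact_force: [-1.5, -8.8, 3.0]
opening: 0.699
```

```bash
python3 - <<'E'
from h import *
st()
E
```

```text
t15.10 tcp_b mm [ 35.8 -11.9  35.2] open 0.70 F_b [-8.73  1.78  2.95] q [-0.36  0.29  2.    0.33  1.   -0.61]
  toolx_b [0.955 0.004 0.296] toolz_b [ 0.296 -0.003 -0.955]
```

>>> arm_command:
  steps:
    - [[0,0,0],[0.0015,0,0.0005],0.4]
    - [[0,0,0],[0.0016,0,0.0005],0.4]
    - [[0,0,0],[0.0016,0,0.0005],0.4]
    - [[0,0,0],[0.0016,0,0.0005],0.4]

```text
time: 15.6
eef_pos: [0.5422, -0.026, 0.0352]
tcp_rot: [0.685, 0.713, 0.104, -0.105]
contact_force: [-1.2, -9.1, 3.4]
opening: 0.698
```

```bash
python3 - <<'E'
from h import *
from plant import *
st()
cv2.imwrite("pics/top10.png",cv2.resize(read_camera("top")["frame"][160:310,190:340,::-1],None,fx=4,fy=4,interpolation=cv2.INTER_CUBIC))
st()
E
```

```text
t15.60 tcp_b mm [ 35.8 -11.9  35.2] open 0.70 F_b [-9.03  1.54  3.4 ] q [-0.36  0.29  2.    0.33  1.   -0.6 ]
  toolx_b [0.956 0.005 0.293] toolz_b [ 0.293 -0.003 -0.956]
t15.65 tcp_b mm [ 35.8 -12.   35.3] open 0.70 F_b [-9.57  1.72  2.81] q [-0.36  0.29  2.    0.33  1.   -0.6 ]
  toolx_b [0.956 0.005 0.293] toolz_b [ 0.293 -0.003 -0.956]
```

View pics/top10.png

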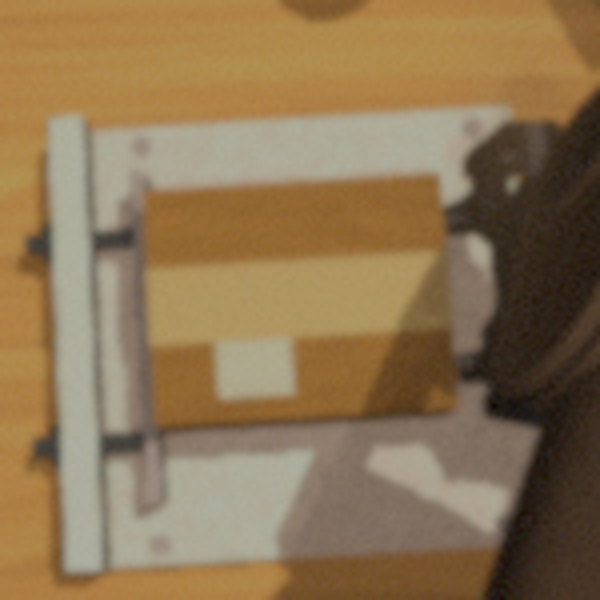

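>>> arm_command:
  steps:
    - [[0,0,0],[0.0018,0,0.0005],0.4]
    - [[0,0,0],[0.002,0,0.0006],0.4]
    - [[0,0,0],[0.002,0,0.0006],0.4]
    - [[0,0,0],[0.002,0,0.0006],0.4]
    - [[0,0,0],[0.002,0,0.0006],0.4]

```text
time: 16.27
eef_pos: [0.5423, -0.026, 0.0353]
tcp_rot: [0.685, 0.714, 0.103, -0.104]
contact_force: [-0.7, -10.2, 3.2]
opening: 0.7
```

```bash
python3 - <<'E'
from h import *
st()
E
```

```text
t16.27 tcp_b mm [ 35.8 -12.   35.3] open 0.70 F_b [-10.16   1.05   3.17] q [-0.36  0.29  2.    0.32  0.99 -0.6 ]
  toolx_b [0.957 0.005 0.289] toolz_b [ 0.289 -0.003 -0.957]
```

Held at about 10 N. Now I'll back straight off.

>>> arm_command:
  steps:
    - [[0,0,0],[-0.002,0,-0.0006],0.4]
    - [[0,0,0],[-0.0067,0,-0.002],0.4]
    - [[0,0,0],[-0.019,0,-0.006],0.4]
    - [[0,0,0],[-0.048,0,-0.0145],0.4]
    - [[0,0,0],[-0.096,0,-0.029],0.4]
    - [[0,0,0],[-0.096,0,-0.029],0.4]
    - [[0,0,0],[-0.115,0,-0.09],0.4]
    - [[0,0,0],[-0.14,0,-0.15],0.4]
    - [[0,0,0],[-0.16,0,-0.2],0.4]
    - [[0,0,0],[-0.16,0,-0.2],0.4]

```text
time: 17.52
eef_pos: [0.5524, -0.24, 0.1856]
tcp_rot: [0.686, 0.714, 0.104, -0.099]
contact_force: [0.6, 0.2, 0.3]
opening: 0.701
```

```bash
python3 - <<'E'
from h import *
from plant import *
st()
cv2.imwrite("pics/top11.png",cv2.resize(read_camera("top")["frame"][160:310,190:340,::-1],None,fx=4,fy=4,interpolation=cv2.INTER_CUBIC))
f=read_camera("side")["frame"][:,:,::-1]
cv2.imwrite("pics/side11.png",cv2.resize(f[130:330,130:390],None,fx=3,fy=3,interpolation=cv2.INTER_CUBIC))
cv2.imwrite("pics/top11f.png",read_camera("top")["frame"][:,:,::-1])
E
```

```text
t17.52 tcp_b mm [-178.4  -14.3  185.6] open 0.70 F_b [ 0.19 -0.59  0.26] q [-0.67  0.25  1.73  0.23  1.35 -0.78]
  toolx_b [0.959 0.005 0.283] toolz_b [ 0.283 -0.011 -0.959]
```

View pics/top11.png

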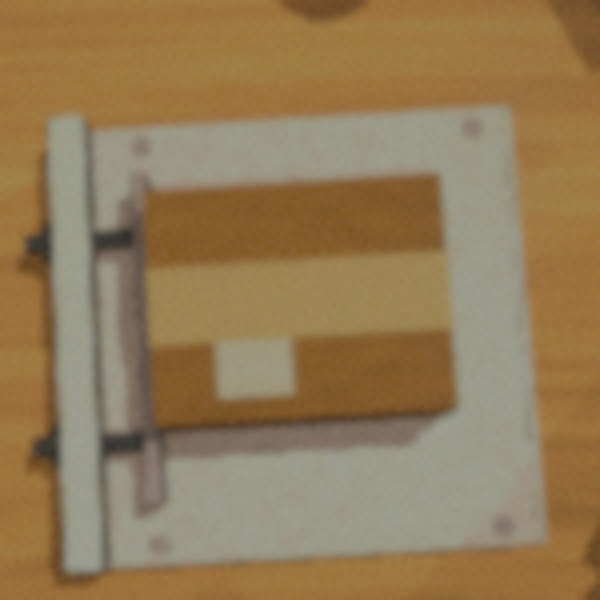

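View pics/side11.png

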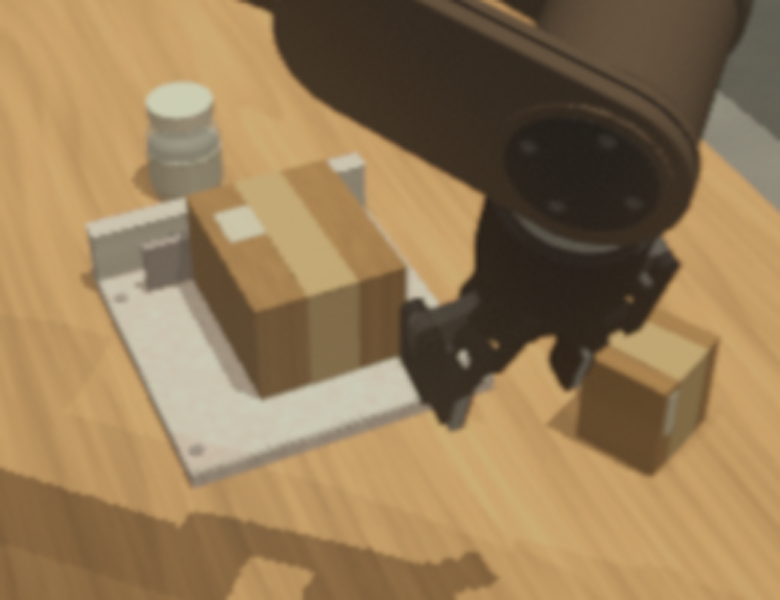

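View pics/top11f.png

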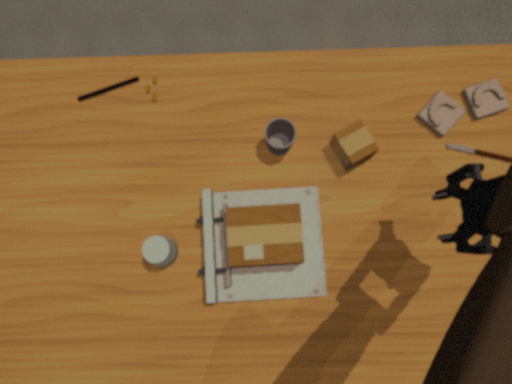

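The carton lies flush on the plate, and the tin (280,137), box (354,146) and jar (158,251) are where they were. One numeric check that the carton didn't follow the fingers back, then I'll hand in.

```bash
python3 - <<'E'
from h import *
a=cv2.imread("pics/top10.png",0).astype(np.float32);b=cv2.imread("pics/top11.png",0).astype(np.float32)
s=np.s_[180:420,110:340]   # top end + label, unshadowed part
print('shift px(x4)',cv2.phaseCorrelate(a[s].copy(),b[s].copy()))
P=[w2b(w('top',190+x/4,160+y/4,.092)) for x,y in[(146,192),(155,425),(440,176),(455,410)]]
print(np.round(P,4).tolist())
t0=cv2.imread("pics/top0.png",0);t1=cv2.imread("pics/top11f.png",0)
for n,(x0,y0,x1,y1) in dict(tin=(255,110,305,165),box=(325,115,385,175),jar=(135,225,185,275)).items():
    print(n,cv2.phaseCorrelate(t0[y0:y1,x0:x1].astype(np.float32),t1[y0:y1,x0:x1].astype(np.float32)))
E
```

```text
shift px(x4) ((0.07886458227831383, 0.03625597432193217), 0.4028194872538249)
[[0.1835, -0.0638, 0.092], [0.1846, 0.0445, 0.092], [0.0456, -0.0631, 0.092], [0.047, 0.0455, 0.092]]
tin ((-0.12943188885419588, 0.03536375059353958), 1.1097186574935913)
box ((0.07209454951662764, -0.03477449342133454), 1.1283440425660876)
jar ((-0.08476394396333475, 0.03541160620198269), 1.1417447048187255)
```

```bash
python3 -c "
from plant import *
print(sign_off())"
```

```text
the job is handed in; nothing more can be done
None
```

The carton now lies on its side on the board, with its top end against the stop plate, and I handed the job in after about 17.7 s.

- **Low push:** I pushed it upright and low along the bench with two fingertips until its foot met the board's edge. Force was about 3 N while sliding and 6–7 N at the stop.
- **Tip:** I pushed high on it until it fell over the edge; the highest reading was about 4.5 N.
- **Slide and press:** I slid it along the board with about 4–6 N and felt the plate about 184 mm from the step, roughly 31 mm out from the bar. I pressed it home at 9–10 N for about a second, ending at 10.2 N. The highest push I read on the carton was about 10.7 N, but force was only read at the end of each move.

**Last checks**
- **Carton:** it moved less than 0.1 px when the fingers came off. Its top end measures 183.5 to 184.6 mm across its width, level with the plate within picture accuracy. The camera cannot rule out a gap of under about 1 mm.
- **Other things:** the tin, small box and jar moved less than 0.15 px from the first picture to the last.
- **Arm:** it stands clear of everything, with no force on the tool beyond sensor noise.

**Differences from the brief**
- After tipping, the base end hung about 28 mm out before the step by my picture, where the brief gave about 12 mm.
- The carton lies about 9 mm off the board's middle line, close to where it started. I did not try to centre it.

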